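# Run down a balance's support feet until it stops rocking

### The arm

A 6-joint arm with a two-finger parallel gripper is mounted at the origin on the work surface. World frame = base frame: x ahead of the robot, y to its left, z up, the work surface at z = 0. Lengths are in m, angles in rad, forces in N, time in s.
With the tool pointing down it reaches from about 0.225 to 0.875 m from the base axis. Payload 3.4 kg.
Tool frame: the origin (TCP) lies on the centre line of the jaws, within the pads' length; the fingertips stand 11 mm ahead of it and the grasp point (between the pads) lies 8 mm behind it; z points along the fingers, y is the line along which they close (so a half turn about z gives the same grasp; the last joint's range is limited). The gripper opens to 85 mm and grips with 20 to 120 N. Pads are 22 mm wide; open, the fingers measure 114 mm over their backs; the gripper's body (76 mm by 85 mm) begins 54 mm behind the grasp point. The pads swing forward as they close: fully open they stand 13 mm farther back than shut.
Start: joints at [1.218, 0.276, 1.505, -0, 1.361, -0.121], TCP at [0.132, 0.56, 0.242] pointing down, gripper open.
Joint ranges: [-2.89, 2.89], [-0.75, 2.08], [0.22, 2.7], [-1.18, 4.32], [0.11, 2.71], [-2.7, 2.7]. Speed limits (rad/s): [2.57, 2.57, 3.14, 3.14, 3.14, 3.14].

### API

Orientations are given as a unit quaternion [w, x, y, z].
In Python, from rig import manip, eyes, job gives the robot as it stands.
- The arm moves only by the tool drive_tool, never from a script. Its argument "rows" is a list of rows, each a list of 3 entries, a list of its own where there are three numbers: the turn, a rotation vector about the world's x, y, z in rad, then the shift along the world's x, y, z in cm, then the finger opening in cm, from 0 to 8.54. A call has 1 to 8 rows; each row shifts and turns the commanded pose from where the row before left it; what a row does not reach is not made up. A row lasts 1/8 s, in which the tool goes at most 62.5 mm and 10.7 degrees, less where a joint would pass 70% of its speed; a pose out of reach is approached as far as the arm can. A call is refused whole if a number of a shift passes 6.25 or a number of a turn 0.188, either way. A call with a gripper value outside its range is refused whole. The fingers move at their own pace and stop on an object; "force" is the grip in N (left out, the last holds). Time passes only in rows, so rows that do not move let the fingers close. It gives the time, the measured TCP pose, the force, the opening and the grip force at its end, in the units of the state.
- manip.get_state(): the state, without advancing time (a new reading comes with each control period).
- eyes.get_image(name): name is "scene" or "top" or "wrist"; returns the picture (480x640x3 uint8, red, green, blue); there is no depth.
- eyes.get_calibration(name): a dict with "camera_matrix" (3x3 intrinsics, pixels), "view" (4x4, takes a point from world to camera coordinates). Camera axes: x right, y up, looking along -z (the intrinsics and any distortion apply to the point x, -y, -z); pixel columns grow to the right and rows downward; lengths in m; the calibration is good to about 2 mm. A picture is of the moment at which its call begins: read the wrist's pose just before it. get_calibration takes no time and is no camera call; for the wrist camera it gives the pose at the moment of the call.
- job.sign_off(): hands the job in; it is judged then, once.
The state is a dict: "clock": time; "qpos": joint angles; "qd": joint speeds; "effort": joint torques, N m; "position": TCP position; "ee_rot": TCP orientation; "contact_force": force on the tool from outside, world axes, zero at the start; "moment": the same for the moment, N m; "width": finger opening in m; "gripper_force": force on a finger pad.
Only numpy, scipy, OpenCV 4.12 (cv2) and the standard library are available. Lean on these libraries where they do the work, as an engineer would, in place of code of your own. Each camera call takes 0.05 s, during which the arm holds its last target. There are 200 camera calls.

### The job

The precision balance has been levelled on its three fixed feet, but the two support feet at its front corners are still wound up, so it rocks when a front corner is pressed. Screw both support feet down by their black knobs until each one really bears on the bench and takes some of the load and the balance no longer rocks, but stop there, before they start to jack it up: its three fixed feet must go on carrying a good part of the weight. Go by feel and gently: never force a support foot hard onto the bench, do not shove the balance out of its place or touch the weighing pan, and leave everything else on the bench and the cup on the pan where they are.

Things in the scene. Friction and masses are not known exactly. Their poses are not given: they have to be found in the camera images.
- balance: precision balance, white chassis 300 mm deep (x) x 240 mm wide (y), its top 55 mm above the bench, 3 to 4.2 kg. Its front (-x), with the blue console, faces the robot; steel pan behind. Origin on the bench plane under its centre: x to the rear, y to its left, z up. Stands on three fixed feet. The support screws' axes lie at x -100 mm, y +172 mm (left) and -172 mm (right).
- left_screw: Left (+y side) support screw: black fluted knob with an orange mark, 36 mm across, 28 mm tall, on a lug at the balance's front left corner, with the rubber foot it drives (counted as part of it). Origin on its axis at the knob's underside, 66 mm above the bench; z up; yaw follows the knob. At the start the foot hangs clear of the bench by an unknown 0.5 to 3.5 mm, different left and right.
- right_screw: Right (-y side) support screw: black fluted knob with an orange mark, 36 mm across, 28 mm tall, on a lug at the balance's front right corner, with the rubber foot it drives (counted as part of it). Origin on its axis at the knob's underside, 66 mm above the bench; z up; yaw follows the knob. At the start the foot hangs clear of the bench by an unknown 0.5 to 3.5 mm, different left and right.
- left_knob (a point): Middle of the left knob, on its axis, 80 mm above the bench (fixed to the balance). For both screws: right-hand thread; turning the knob clockwise seen from above drives the foot down, 5 mm per turn, while the knob keeps its height on the balance. It turns with about 0.03 N m of friction, stays where it is left and has more travel than is needed.
- right_knob (a point): Middle of the right knob, as on the left. For both: once the foot bears on the bench, further turning loads it by about 4 to 9 N per radian; a gripper holding the knob at a fixed height then feels an upward push of some 5 to 15 N per radian. Nothing within 45 mm of a knob's axis is higher than 64 mm above the bench except the knob; the lug's top is at 52 mm.
- front_foot: fixed rubber foot of the balance, 28 mm across, under the front middle (x -128 mm, y 0 in the balance's frame); origin at its underside. It stands on the bench and must stay loaded; about 20 N at the start.
- rear_foot_left: fixed rubber foot of the balance, 28 mm across, under the rear left corner (x 125 mm, y 100 mm); origin at its underside. It stands on the bench and must stay loaded; about 8 N at the start.
- rear_foot_right: fixed rubber foot of the balance, 28 mm across, under the rear right corner (x 125 mm, y -100 mm); origin at its underside. It stands on the bench and must stay loaded; about 8 N at the start.
- pan: square steel weighing pan, 170 x 170 mm, top 77 mm above the bench, its centre 35 mm behind the middle of the chassis; delicate, not to be touched. Origin on the chassis top under the middle of the chassis.
- table: pale grey laboratory bench; its top is at height 0.
- weigh_cup: small open glass weighing cup, 48 mm across, 42 mm tall, standing on the balance's pan; origin at its underside. Leave it alone.
- check_weight: steel 500 g check weight with a neck and a button top, 38 mm across, 64 mm tall, standing on the bench beside the balance; origin at its underside. Leave it alone.
- spatula: flat steel lab spatula, 170 mm long, 4 mm thick, lying on the bench in front of the balance. Leave it alone.
- amber_bottle: amber bottle with a blue cap, 80 mm across, 160 mm tall; origin at its underside. Leave it alone.
- solvent_bottle: clear bottle with a blue cap, 68 mm across, 140 mm tall; origin at its underside. Leave it alone.
- vial_rack: blue rack of small vials, 75 x 130 mm, 46 mm tall; origin at its underside. Leave it alone.
- tip_jar: white jar with a red lid, 60 mm across, 70 mm tall; origin at its underside. Leave it alone.
- marker: black marker pen, 130 mm long, 14 mm thick, lying on the bench. Leave it alone.

How it is judged:
By the outcome, as a careful person would: the job done as asked, in the order asked, and still so for the second after the job is handed in, with the robot touching nothing.
It also fails if it takes over 72 s, if anything falls off the work surface, if the arm or the gripper's body presses on something with over 40 N, if the wrist force passes 120 N, or if a joint passes its speed limit or range.

## Working session

There is one attempt and no reset: what is moved stays moved. The work goes in short steps, Python scripts to look and compute and a tool call to move; the robot and the scene stay as the last step left them, time stands still between calls to the robot, and variables do not carry over. Pictures are saved under pics/ and viewed, at most 10 in all, crops included, and the job is handed in when it is done.

Besides the shell and the picture viewer there is one more tool, called after "Emit:" in YAML: its name, and indented under it one key for each argument. drive_tool: Moves the arm, as the interface text tells. Its arguments: {"type":"object","properties":{"rows":{"type":"array"},"force":{"type":"number"}},"required":["rows"]}

```bash
mkdir -p pics
cat > h.py <<'E'
import numpy as np, cv2
from rig import manip, eyes, job
def snap(n,f):
    im=eyes.get_image(n); cv2.imwrite('pics/'+f,im[:,:,::-1]); return im
def ray(cal,u,v):
    K=np.array(cal['camera_matrix']);V=np.array(cal['view'])
    d=np.linalg.inv(K)@[u,v,1]; d=np.array([d[0],-d[1],-d[2]])
    R=V[:3,:3]; return -R.T@V[:3,3], R.T@d
def onz(cal,u,v,z):
    c,d=ray(cal,u,v); return c+d*(z-c[2])/d[2]
def proj(cal,p):
    V=np.array(cal['view']);q=V[:3,:3]@p+V[:3,3];k=np.array(cal['camera_matrix'])@[q[0],-q[1],-q[2]];return k[:2]/k[2]
E
python3 - <<'E'
from h import *
snap('top','top0.png');snap('scene','sc0.png')
for n in('top','scene','wrist'):
    c=eyes.get_calibration(n);print(n,{k:np.round(v,3).tolist() if k in('camera_matrix','view') else v for k,v in c.items()})
print(manip.get_state())
E
```

```text
top {'camera_matrix': [[461.749, 0.0, 316.473], [0.0, 461.749, 243.975], [0.0, 0.0, 1.0]], 'view': [[0.022, -1.0, -0.004, -0.018], [0.978, 0.021, 0.207, -0.584], [-0.207, -0.008, 0.978, -0.982], [0.0, 0.0, 0.0, 1.0]]}
scene {'camera_matrix': [[588.403, 0.0, 318.592], [0.0, 588.403, 240.174], [0.0, 0.0, 1.0]], 'view': [[0.463, 0.886, 0.018, -0.284], [-0.64, 0.32, 0.699, 0.315], [0.613, -0.335, 0.715, -1.696], [0.0, 0.0, 0.0, 1.0]]}
wrist {'camera_matrix': [[400.946, 0.0, 322.619], [0.0, 400.946, 226.801], [0.0, 0.0, 1.0]], 'view': [[0.231, 0.973, -0.002, -0.575], [-0.931, 0.22, -0.292, 0.037], [-0.283, 0.069, 0.957, -0.379], [0.0, 0.0, 0.0, 1.0]]}
{'clock': 0.1, 'qpos': array([ 1.21802164e+00,  2.76555922e-01,  1.50598366e+00, -1.33872414e-05,
        1.36066883e+00, -1.20999230e-01]), 'qd': array([-1.39230784e-03, -1.67165959e-03, -4.04152167e-03,  1.31842397e-03,
       -1.31660280e-03, -5.23265423e-05]), 'effort': array([ 6.11246742e-04, -4.17709279e+01, -2.46401292e+01, -2.57189968e-04,
        5.93963792e-03,  2.20235179e-06]), 'position': array([0.13194126, 0.55921774, 0.24152151]), 'ee_rot': array([-1.83229111e-04,  1.15627079e-01,  9.93292367e-01, -7.86855349e-04]), 'contact_force': array([-0.04433903,  0.01178163,  0.07527992]), 'moment': array([-0.03698873,  0.03165749, -0.04858229]), 'gripper_force': 0.0, 'width': 0.08555238674633486}
```

View pics/top0.png

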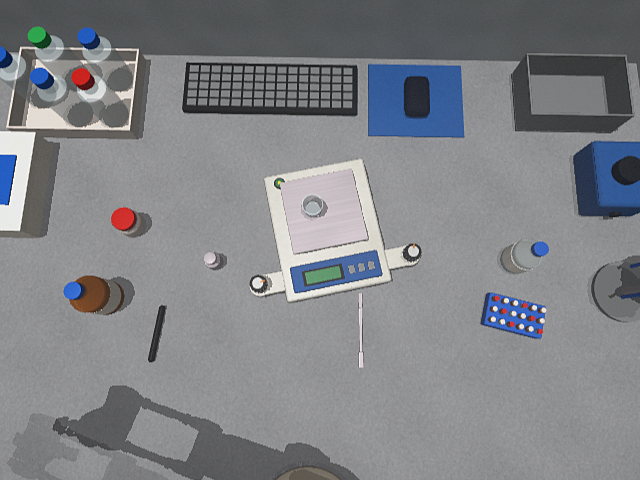

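View pics/sc0.png

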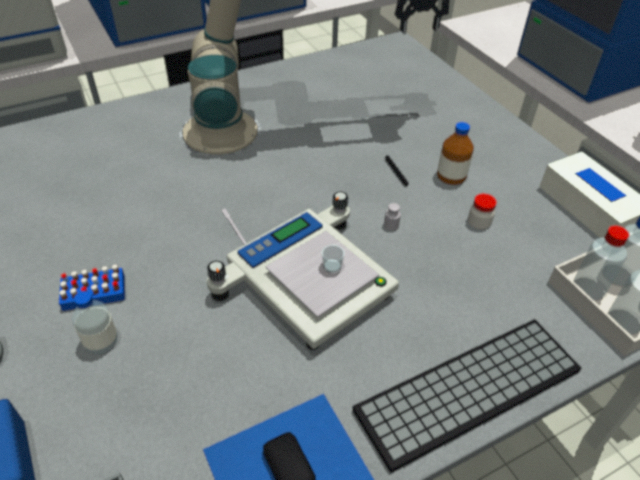

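The top view shows the left knob at about (259,284), the right at (412,252). In the scene view they are at about (340,200) and (217,270). The balance is yawed roughly 12°.

Run:
```python
from h import *
t=cv2.imread('pics/top0.png');s=cv2.imread('pics/sc0.png')
f=lambda im,u,v:cv2.resize(im[v-25:v+25,u-25:u+25],(300,300),interpolation=cv2.INTER_NEAREST)
cv2.imwrite('pics/c0.png',np.vstack([np.hstack([f(t,259,284),f(t,412,252)]),np.hstack([f(s,340,205),f(s,217,275)])]))
ct=eyes.get_calibration('top');cs=eyes.get_calibration('scene')
for a,b in(((259,284),(340,198)),((412,252),(217,268))):
    c,d=ray(ct,*a);e,g=ray(cs,*b)
    l=np.linalg.lstsq(np.c_[d,-g],e-c,rcond=None)[0];p,q=c+d*l[0],e+g*l[1];print(p,q,onz(ct,*a,.09))
```

```text
[0.48805987 0.11757685 0.08276741] [0.48885312 0.11946767 0.08311085] [0.48719502 0.11662598 0.09      ]
[ 0.56577198 -0.21562556  0.0834814 ] [ 0.5662094  -0.21451256  0.08334254] [ 0.56448422 -0.21430623  0.09      ]
```

View pics/c0.png

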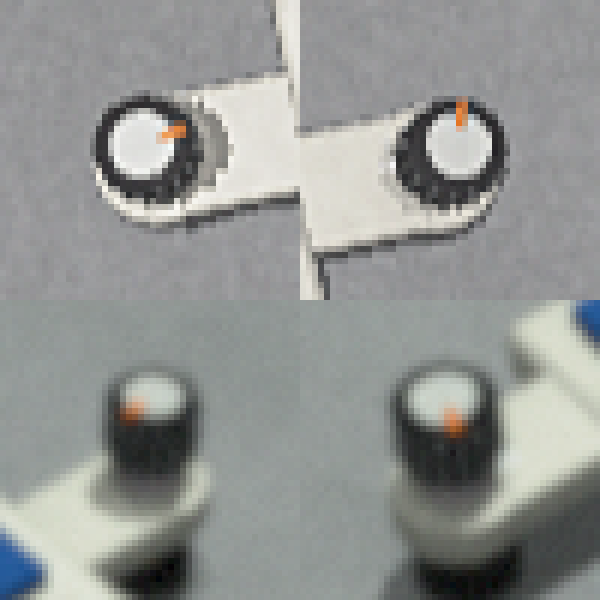

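The cap centres are left (257.7,282.5) and right (413.3,250.7) in the top view, and left (340,195.8) and right (216.2,265.8) in the scene view. I'll move above the left knob with the wrist wound back, so there is plenty of clockwise travel.

Emit:
drive_tool:
  rows:
    - [[0, 0, 0.12], [3, -3.7, 0], 6]
    - [[0, 0, 0.126], [3, -3.7, 0], 6]
    - [[0, 0, 0.126], [3, -3.7, 0], 6]
    - [[0, 0, 0.126], [3, -3.7, 0], 6]
    - [[0, 0, 0.126], [3, -3.7, 0], 6]
    - [[0, 0, 0.126], [3, -3.7, 0], 6]
    - [[0, 0, 0.126], [3, -3.7, 0], 6]
    - [[0, 0, 0.126], [3, -3.7, 0], 6]
  force: 25

```text
clock: 1.1
position: [0.3727, 0.2623, 0.2421]
ee_rot: [-0.0, -0.378, 0.926, 0.0]
contact_force: [0.5, 0.6, -0.1]
width: 0.0603
gripper_force: 0.0
```

Emit:
drive_tool:
  rows:
    - [[0, 0, 0.126], [3, -3.7, 0], 6]
    - [[0, 0, 0.126], [3, -3.7, -1], 6]
    - [[0, 0, 0.126], [3, -3.7, -1], 6]
    - [[0, 0, 0.126], [3, -3.7, -1], 6]
    - [[0, 0, 0], [0, 0, 0], 6]
    - [[0, 0, 0], [0, 0, 0], 6]

```text
clock: 1.85
position: [0.4901, 0.1257, 0.2118]
ee_rot: [-0.004, -0.589, 0.808, -0.005]
contact_force: [-0.9, -1.2, -0.1]
width: 0.0602
gripper_force: 0.0
```

Run:
```python
from h import *
ct=eyes.get_calibration('top');cs=eyes.get_calibration('scene')
for a,b in(((257.7,282.5),(340,195.8)),((413.3,250.7),(216.2,265.8))):
    c,d=ray(ct,*a);e,g=ray(cs,*b)
    l=np.linalg.lstsq(np.c_[d,-g],e-c,rcond=None)[0];p,q=c+d*l[0],e+g*l[1];print(p,q,onz(ct,*a,.094))
s=manip.get_state();print(s['position'],s['qpos'],s['ee_rot'],s['contact_force'],s['width'])
cw=eyes.get_calibration('wrist')
snap('wrist','w1.png');print(proj(cw,p*0+[.485,.119,.094]))
```

```text
[0.4902234  0.11941469 0.09127315] [0.48984755 0.11851229 0.09110566] [0.48988857 0.11904805 0.094     ]
[ 0.5670162  -0.21677093  0.0921121 ] [ 0.56741837 -0.21574698  0.09198251] [ 0.56663762 -0.21638331  0.094     ]
[0.49011297 0.12571708 0.21178535] [ 0.12294755  0.19412066  1.69568257 -0.0141095   1.25338059 -2.70406035] [-0.00393888 -0.58938424  0.80782466 -0.0054786 ] [-0.93512409 -1.17696268 -0.12867616] 0.06021811909530476
[327.46044287 213.42318885]
```

View pics/w1.png

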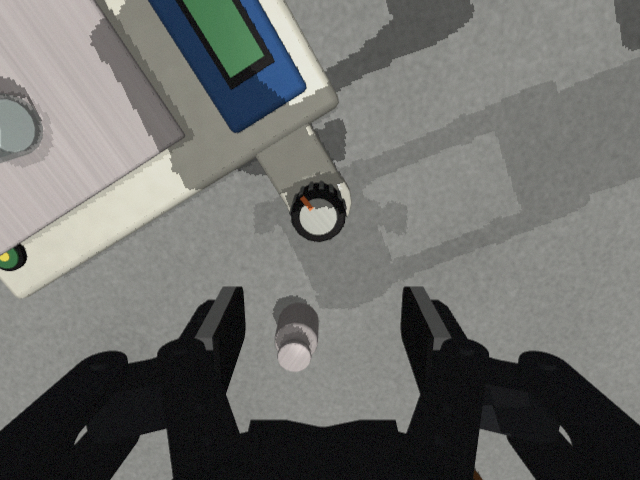

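The knob cap is at (319,217) in the wrist view. Joint 6 sits on its limit, so I'll back off by 0.24 rad and then remeasure.

Emit:
drive_tool:
  rows:
    - [[0, 0, -0.12], [0, -0.4, 0], 6]
    - [[0, 0, -0.12], [0, -0.4, 0], 6]
    - [[0, 0, 0], [0, 0, 0], 6]
    - [[0, 0, 0], [0, 0, 0], 6]

```text
clock: 2.4
position: [0.4904, 0.1182, 0.2124]
ee_rot: [-0.004, -0.49, 0.872, -0.006]
contact_force: [0.8, -0.4, -0.4]
width: 0.06
gripper_force: 0.0
```

```bash
cat >> h.py <<'E'
from scipy.spatial.transform import Rotation as Ro
def cap(im,lo=190):  # pale cap disc surrounded by black: candidates
    g=im.astype(int).min(2); out=[]
    n,l,st,ce=cv2.connectedComponentsWithStats((g>lo).astype(np.uint8))
    for i in range(1,n):
        if 200<st[i,4]<6000 and .7<st[i,2]/st[i,3]<1.4: out.append((ce[i].round(1).tolist(),st[i].tolist()))
    return out
def rep():
    s=manip.get_state();q=s['ee_rot'];R=Ro.from_quat(np.r_[q[1:],q[0]])
    m=R.as_matrix(); ex=np.cross(m[:,2],[0,0,-1])
    print('t',s['clock'],'p',s['position'].round(4),'q',s['qpos'].round(3),'tiltfix',ex.round(4),'ydir',np.degrees(np.arctan2(m[1,1],m[0,1])).round(1),'F',s['contact_force'].round(2),'M',s['moment'].round(3),'w',round(s['width'],4),'g',s['gripper_force'])
E
python3 - <<'E'
from h import *
cw=eyes.get_calibration('wrist')
print(onz(cw,319,217,.094),'moved est')
rep();cw=eyes.get_calibration('wrist');im=snap('wrist','w2.png')
for c in cap(im,170):print(c,onz(cw,*c[0],.094))
E
```

```text
[0.48987996 0.1121237  0.094     ] moved est
t 2.4 p [0.4904 0.1182 0.2124] q [ 0.108  0.192  1.697 -0.014  1.256 -2.482] tiltfix [ 0.0137 -0.0012  0.    ] ydir 148.6 F [ 0.76 -0.35 -0.37] M [-0.009  0.024 -0.01 ] w 0.06 g 0.0
([56.6, 30.2], [3, 0, 95, 77, 2950]) [ 0.56023888 -0.06013623  0.094     ]
([247.2, 50.2], [199, 0, 98, 104, 2434]) [0.47311621 0.00559147 0.094     ]
([322.7, 230.4], [305, 215, 36, 30, 708]) [0.492556   0.12109379 0.094     ]
([335.2, 365.8], [320, 353, 31, 27, 646]) [0.53824922 0.21324247 0.094     ]
```

Emit:
drive_tool:
  rows:
    - [[0.014, -0.001, 0], [0.1, 0.2, -2], 6]
    - [[0, 0, 0], [0, 0, -3], 6]
    - [[0, 0, 0], [0, 0, -2], 6]
    - [[0, 0, 0], [0, 0, 0], 6]
    - [[0, 0, 0], [0, 0, 0], 6]

```text
clock: 3.08
position: [0.4925, 0.1197, 0.1429]
ee_rot: [0.0, -0.489, 0.873, -0.0]
contact_force: [-0.9, -1.0, 0.1]
width: 0.0594
gripper_force: 0.0
```

Run:
```python
from h import *
rep();cw=eyes.get_calibration('wrist');im=snap('wrist','w3.png')
for c in cap(im,150):print(c,onz(cw,*c[0],.094))
```

```text
t 3.075 p [0.4925 0.1197 0.1429] q [ 0.101  0.253  1.804  0.     1.084 -2.491] tiltfix [-0.0002  0.0008  0.    ] ydir 148.5 F [-0.93 -0.99  0.09] M [ 0.009 -0.028 -0.007] w 0.0594 g 0.0
([247.8, 54.9], [181, 0, 121, 128, 4219]) [0.46984435 0.02408833 0.094     ]
([487.1, 113.7], [473, 102, 25, 23, 234]) [0.39500235 0.09767582 0.094     ]
([326.0, 133.4], [308, 111, 38, 46, 518]) [0.45874759 0.06829195 0.094     ]
([497.1, 138.0], [477, 123, 42, 33, 376]) [0.39559002 0.10940121 0.094     ]
([459.7, 160.5], [441, 129, 50, 58, 630]) [0.41393881 0.10970371 0.094     ]
([412.3, 190.2], [369, 150, 82, 68, 1633]) [0.43833345 0.11058944 0.094     ]
([318.9, 310.9], [304, 295, 31, 28, 238]) [0.50716617 0.14071464 0.094     ]
([372.7, 351.2], [330, 316, 74, 74, 1355]) [0.49564421 0.17522719 0.094     ]
([258.8, 335.6], [246, 324, 30, 26, 275]) [0.54087212 0.13663287 0.094     ]
([359.1, 399.8], [335, 381, 51, 38, 460]) [0.51689018 0.19786615 0.094     ]
```

View pics/w3.png

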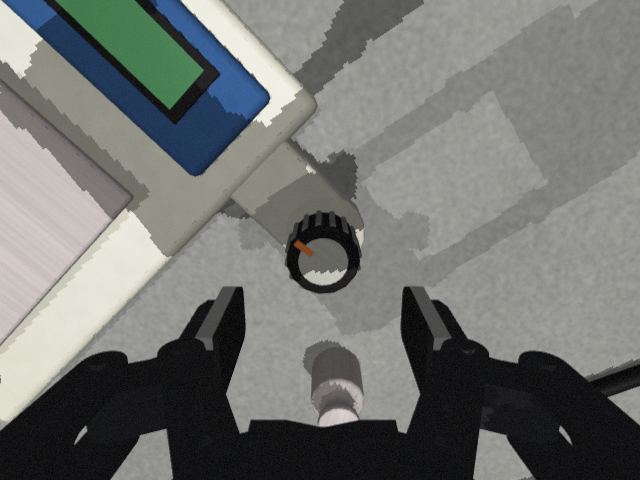

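The cap is centred at about (323,261), on the midline of the fingers (column 322).

Run:
```python
from h import *
cw=eyes.get_calibration('wrist');print(onz(cw,323,261,.094))
```

```text
[0.49162435 0.11893179 0.094     ]
```

Emit:
drive_tool:
  rows:
    - [[0, 0, 0], [-0.1, -0.1, -2.5], 6]
    - [[0, 0, 0], [0, 0, -2.3], 6]
    - [[0, 0, 0], [0, 0, -1.5], 6]
    - [[0, 0, 0], [0, 0, 0], 6]
    - [[0, 0, 0], [0, 0, 0], 6]

```text
clock: 3.75
position: [0.4917, 0.1185, 0.08]
ee_rot: [0.001, -0.488, 0.873, -0.0]
contact_force: [0.5, -0.6, 0.2]
width: 0.0601
gripper_force: 0.0
```

Emit:
drive_tool:
  rows:
    - [[0, 0, 0], [0, 0, 0], 4.4]
    - [[0, 0, 0], [0, 0, 0], 4]
    - [[0, 0, 0], [0, 0, 0], 3.8]
    - [[0, 0, 0], [0, 0, 0], 3.6]
  force: 22

```text
clock: 4.25
position: [0.4915, 0.1183, 0.0794]
ee_rot: [0.0, -0.488, 0.873, -0.0]
contact_force: [0.6, -1.3, -0.4]
width: 0.0362
gripper_force: 0.7
```

Run:
```python
from h import *
rep()
```

```text
t 4.25 p [0.4915 0.1183 0.0794] q [ 9.900e-02  3.230e-01  1.891e+00 -1.000e-03  9.260e-01 -2.492e+00] tiltfix [0.0004 0.0009 0.    ] ydir 148.5 F [ 0.64 -1.3  -0.37] M [-0.149 -0.172  0.013] w 0.0362 g 0.6891836598515511
```

Emit:
drive_tool:
  rows:
    - [[0, 0, 0], [0, 0, 0], 3]
    - [[0, 0, 0], [0, 0, 0], 3]
    - [[0, 0, 0], [0, 0, 0], 3]
  force: 22

```text
clock: 4.62
position: [0.4915, 0.1183, 0.0794]
ee_rot: [0.0, -0.488, 0.873, -0.0]
contact_force: [2.7, -1.1, 1.5]
width: 0.0353
gripper_force: 23.7
```

Emit:
drive_tool:
  rows:
    - [[0, 0, -0.06], [0, 0, 0], 3]
    - [[0, 0, -0.06], [0, 0, 0], 3]
    - [[0, 0, -0.06], [0, 0, 0], 3]
    - [[0, 0, -0.06], [0, 0, 0], 3]
    - [[0, 0, 0], [0, 0, 0], 3]

```text
clock: 5.25
position: [0.4915, 0.1183, 0.0794]
ee_rot: [0.0, -0.381, 0.925, -0.0]
contact_force: [1.2, -2.8, 2.6]
width: 0.0357
gripper_force: 23.8
```

Run:
```python
from h import *
rep()
```

```text
t 5.25 p [0.4915 0.1183 0.0794] q [ 0.099  0.323  1.891 -0.     0.926 -2.253] tiltfix [0.0002 0.0008 0.    ] ydir 134.8 F [ 1.19 -2.81  2.6 ] M [-0.345 -0.374 -0.038] w 0.0357 g 23.762609660625458
```

Emit:
drive_tool:
  rows:
    - [[0, 0, -0.1], [0, 0, 0], 3]
    - [[0, 0, -0.1], [0, 0, 0], 3]
    - [[0, 0, 0], [0, 0, 0], 3]

```text
clock: 5.62
position: [0.4916, 0.1182, 0.0794]
ee_rot: [0.0, -0.287, 0.958, -0.0]
contact_force: [2.7, -2.3, 1.4]
width: 0.0354
gripper_force: 23.8
```

Emit:
drive_tool:
  rows:
    - [[0, 0, -0.1], [0, 0, 0], 3]
    - [[0, 0, -0.1], [0, 0, 0], 3]
    - [[0, 0, 0], [0, 0, 0], 3]

```text
clock: 6.0
position: [0.4915, 0.1182, 0.0793]
ee_rot: [0.0, -0.19, 0.982, -0.0]
contact_force: [2.8, -3.4, 2.1]
width: 0.0349
gripper_force: 23.8
```

Emit:
drive_tool:
  rows:
    - [[0, 0, -0.1], [0, 0, 0], 3]
    - [[0, 0, -0.1], [0, 0, 0], 3]
    - [[0, 0, 0], [0, 0, 0], 3]

```text
clock: 6.38
position: [0.4915, 0.1182, 0.0793]
ee_rot: [0.0, -0.092, 0.996, -0.0]
contact_force: [3.7, -3.7, 1.2]
width: 0.0349
gripper_force: 23.8
```

Emit:
drive_tool:
  rows:
    - [[0, 0, -0.1], [0.05, -0.05, 0], 3]
    - [[0, 0, -0.1], [0, 0, 0], 3]
    - [[0, 0, 0], [0, 0, 0], 3]

```text
clock: 6.75
position: [0.4915, 0.1181, 0.0793]
ee_rot: [0.0, 0.008, 1.0, 0.0]
contact_force: [2.7, -1.8, 3.0]
width: 0.0352
gripper_force: 23.8
```

Emit:
drive_tool:
  rows:
    - [[0, 0, -0.1], [0, 0, 0], 3]
    - [[0, 0, -0.1], [0, 0, 0], 3]
    - [[0, 0, 0], [0, 0, 0], 3]

```text
clock: 7.12
position: [0.4916, 0.118, 0.0793]
ee_rot: [0.0, 0.108, 0.994, 0.0]
contact_force: [2.8, -2.4, 2.5]
width: 0.0355
gripper_force: 23.8
```

Emit:
drive_tool:
  rows:
    - [[0, 0, -0.1], [0, 0, 0], 3]
    - [[0, 0, -0.1], [0, 0, 0], 3]
    - [[0, 0, 0], [0, 0, 0], 3]

```text
clock: 7.5
position: [0.4915, 0.118, 0.0792]
ee_rot: [0.0, 0.206, 0.978, 0.0]
contact_force: [3.5, -2.3, 3.0]
width: 0.0349
gripper_force: 23.8
```

Run:
```python
from h import *
rep();snap('wrist','w4.png')
```

```text
t 7.5 p [0.4915 0.118  0.0792] q [ 9.700e-02  3.230e-01  1.891e+00  1.000e-03  9.260e-01 -1.058e+00] tiltfix [-0.0007  0.0003  0.    ] ydir 66.2 F [ 3.51 -2.34  3.03] M [-0.38  -0.533 -0.02 ] w 0.0349 g 23.849516808986664
```

View pics/w4.png

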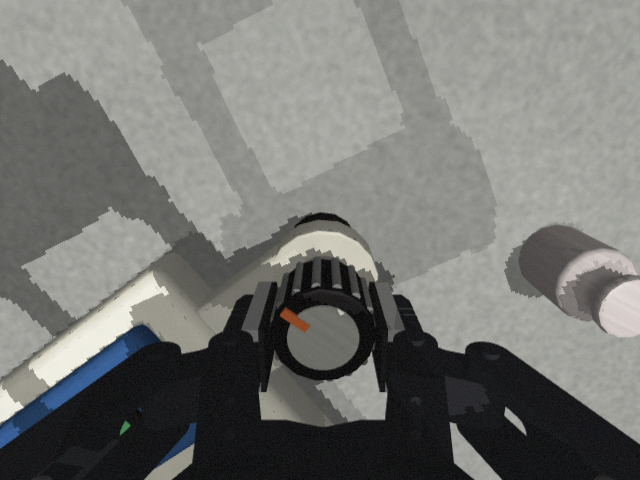

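The mark is still upper-left relative to the gripper, so the knob has turned with it (82° so far). There is no clear contact yet, so I'll continue.

Emit:
drive_tool:
  rows:
    - [[0, 0, -0.1], [0.03, -0.02, 0], 3]
    - [[0, 0, -0.1], [0, 0, 0], 3]
    - [[0, 0, 0], [0, 0, 0], 3]

```text
clock: 7.92
position: [0.4915, 0.118, 0.0792]
ee_rot: [-0.0, 0.303, 0.953, 0.0]
contact_force: [2.7, -1.3, 3.2]
width: 0.0354
gripper_force: 23.9
```

Emit:
drive_tool:
  rows:
    - [[0, 0, -0.1], [0, 0, 0], 3]
    - [[0, 0, -0.1], [0, 0, 0], 3]
    - [[0, 0, 0], [0, 0, 0], 3]

```text
clock: 8.3
position: [0.4915, 0.118, 0.0792]
ee_rot: [-0.0, 0.397, 0.918, 0.0]
contact_force: [2.2, -0.7, 4.0]
width: 0.0349
gripper_force: 23.9
```

Emit:
drive_tool:
  rows:
    - [[0, 0, -0.1], [0, 0, 0], 3]
    - [[0, 0, -0.1], [0, 0, 0], 3]
    - [[0, 0, 0], [0, 0, 0], 3]

```text
clock: 8.68
position: [0.4915, 0.1179, 0.0793]
ee_rot: [-0.0, 0.486, 0.874, 0.0]
contact_force: [2.4, -0.9, 4.7]
width: 0.0354
gripper_force: 24.1
```

Emit:
drive_tool:
  rows:
    - [[0, 0, -0.1], [0, 0, 0], 3]
    - [[0, 0, 0], [0, 0, 0], 3]
    - [[0, 0, 0], [0, 0, 0], 3]

```text
clock: 9.05
position: [0.4915, 0.1179, 0.0793]
ee_rot: [-0.0, 0.529, 0.848, 0.0]
contact_force: [1.0, -0.9, 5.7]
width: 0.0356
gripper_force: 24.1
```

Emit:
drive_tool:
  rows:
    - [[0, 0, -0.1], [0, 0, 0], 3]
    - [[0, 0, 0], [0, 0, 0], 3]
    - [[0, 0, 0], [0, 0, 0], 3]

```text
clock: 9.43
position: [0.4915, 0.1178, 0.0794]
ee_rot: [-0.0, 0.571, 0.821, 0.0]
contact_force: [1.5, -0.9, 5.6]
width: 0.0349
gripper_force: 24.2
```

Emit:
drive_tool:
  rows:
    - [[0, 0, -0.1], [0, 0, 0], 3]
    - [[0, 0, 0], [0, 0, 0], 3]
    - [[0, 0, 0], [0, 0, 0], 3]

```text
clock: 9.8
position: [0.4915, 0.1178, 0.0795]
ee_rot: [-0.0, 0.611, 0.791, 0.0]
contact_force: [0.5, -2.0, 7.6]
width: 0.0354
gripper_force: 24.2
```

Emit:
drive_tool:
  rows:
    - [[0, 0, -0.1], [0, 0, 0], 3]
    - [[0, 0, 0], [0, 0, 0], 3]
    - [[0, 0, 0], [0, 0, 0], 3]

```text
clock: 10.18
position: [0.4914, 0.1178, 0.0795]
ee_rot: [-0.0, 0.65, 0.76, 0.0]
contact_force: [0.7, -2.0, 7.3]
width: 0.0355
gripper_force: 24.2
```

Emit:
drive_tool:
  rows:
    - [[0, 0, -0.1], [0, 0, 0], 3]
    - [[0, 0, 0], [0, 0, 0], 3]
    - [[0, 0, 0], [0, 0, 0], 3]

```text
clock: 10.55
position: [0.4914, 0.1178, 0.0796]
ee_rot: [-0.0, 0.687, 0.726, 0.0]
contact_force: [1.4, -0.7, 7.0]
width: 0.0354
gripper_force: 24.3
```

Run:
```python
from h import *
rep()
```

```text
t 10.55 p [0.4914 0.1178 0.0796] q [9.700e-02 3.230e-01 1.891e+00 1.000e-03 9.270e-01 4.200e-02] tiltfix [-0.0005  0.0001  0.    ] ydir 3.1 F [ 1.37 -0.74  6.99] M [-0.259 -0.136 -0.144] w 0.0354 g 24.29175764322281
```

```bash
cat >> h.py <<'E'
def mark(im):
    h=cv2.cvtColor(im,cv2.COLOR_RGB2HSV); m=(h[...,0]<18)&(h[...,1]>140)&(h[...,2]>90)
    m[:230]=0;m[400:]=0;m[:,:260]=0;m[:,390:]=0
    y,x=np.nonzero(m);a=np.degrees(np.arctan2(y.mean()-338,x.mean()-323));return len(x),x.mean().round(1),y.mean().round(1),a.round(1)
E
python3 - <<'E'
from h import *
print(mark(cv2.imread('pics/w4.png')[:,:,::-1]),mark(snap('wrist','w5.png')));rep()
E
```

```text
(286, np.float64(293.9), np.float64(319.4), np.float64(-147.5)) (292, np.float64(293.8), np.float64(319.4), np.float64(-147.5))
t 10.6 p [0.4914 0.1178 0.0796] q [9.700e-02 3.230e-01 1.891e+00 1.000e-03 9.270e-01 4.200e-02] tiltfix [-0.0005  0.0001  0.    ] ydir 3.1 F [ 1.77 -1.96  6.58] M [-0.202 -0.071 -0.039] w 0.035 g 24.29283231496811
```

Emit:
drive_tool:
  rows:
    - [[0, 0, -0.1], [0, 0, 0], 3]
    - [[0, 0, 0], [0, 0, 0], 3]
    - [[0, 0, 0], [0, 0, 0], 3]
    - [[0, 0, 0], [0, 0, 0], 3]

```text
clock: 11.1
position: [0.4914, 0.1178, 0.0797]
ee_rot: [-0.0, 0.723, 0.691, 0.0]
contact_force: [1.4, -0.9, 8.3]
width: 0.0352
gripper_force: 24.3
```

Run:
```python
from h import *
F=[]
for i in range(6):
    eyes.get_image('wrist');s=manip.get_state();F.append(np.r_[s['contact_force'],s['moment'],s['position'][2]])
F=np.array(F);print(F.round(4));print(F.mean(0).round(4))
```

```text
[[ 1.0293 -1.5199  8.5047 -0.2451 -0.0557 -0.051   0.0796]
 [ 0.6073 -1.1185  7.6124 -0.3264 -0.1044 -0.0993  0.0797]
 [ 0.9964 -0.834   8.7544 -0.2602 -0.0902 -0.111   0.0797]
 [ 1.0099 -1.3056  7.8849 -0.2392 -0.0693 -0.0873  0.0796]
 [ 0.8727 -1.151   8.3748 -0.22   -0.1074 -0.1698  0.0797]
 [ 0.2874 -0.9419  8.0075 -0.2583 -0.0974 -0.0576  0.0797]]
[ 0.8005 -1.1452  8.1898 -0.2582 -0.0874 -0.096   0.0796]
```

The knob turned without slipping. Contact came at about 1.7 rad and I am now about 0.9 rad past it, so I'll release and go to the right knob.

Emit:
drive_tool:
  rows:
    - [[0, 0, 0], [0, 0, 0], 3.8]
    - [[0, 0, 0], [0, 0, 0], 4.6]
    - [[0, 0, 0], [0, 0, 0], 6]
    - [[0, 0, 0], [0, 0, 0], 6]
    - [[0, 0, 0], [0, 0, 1], 6]
    - [[0, 0, 0], [0, 0, 4], 6]
    - [[0, 0, 0], [0, 0, 5], 6]

```text
clock: 12.28
position: [0.4909, 0.1177, 0.18]
ee_rot: [-0.001, 0.724, 0.69, -0.001]
contact_force: [0.9, -0.1, 0.0]
width: 0.0602
gripper_force: 0.0
```

Run:
```python
from h import *
rep()
```

```text
t 12.275 p [0.4909 0.1177 0.18  ] q [0.097 0.217 1.75  0.    1.176 0.146] tiltfix [-0.0002 -0.0017 -0.    ] ydir -2.8 F [ 0.86 -0.12  0.05] M [-0.007 -0.052 -0.011] w 0.0602 g 0.0
```

Emit:
drive_tool:
  rows:
    - [[0, 0, 0.13], [0.5, -2.1, 0.3], 6]
    - [[0, 0, 0.13], [0.5, -2.1, 0.3], 6]
    - [[0, 0, 0.13], [0.5, -2.1, 0.3], 6]
    - [[0, 0, 0.13], [0.5, -2.1, 0], 6]
    - [[0, 0, 0.13], [0.5, -2.1, 0], 6]
    - [[0, 0, 0.13], [0.5, -2.1, 0], 6]
    - [[0, 0, 0.13], [0.5, -2.1, 0], 6]
    - [[0, 0, 0.13], [0.5, -2.1, 0], 6]

```text
clock: 13.28
position: [0.5318, -0.051, 0.1889]
ee_rot: [0.0, 0.284, 0.959, 0.0]
contact_force: [-0.8, -0.1, -0.2]
width: 0.0599
gripper_force: 0.0
```

Emit:
drive_tool:
  rows:
    - [[0, 0, 0.13], [0.5, -2.1, 0], 6]
    - [[0, 0, 0.13], [0.5, -2.1, 0], 6]
    - [[0, 0, 0.13], [0.5, -2.1, 0], 6]
    - [[0, 0, 0.13], [0.5, -2.1, 0], 6]
    - [[0, 0, 0.13], [0.5, -2.1, -1], 6]
    - [[0, 0, 0.13], [0.5, -2.1, -2], 6]
    - [[0, 0, 0.13], [0.5, -2.1, -1], 6]
    - [[0, 0, 0.1], [0.2, -1.9, 0], 6]

```text
clock: 14.28
position: [0.5683, -0.2167, 0.1476]
ee_rot: [-0.001, -0.215, 0.977, 0.001]
contact_force: [-0.7, 0.7, 0.6]
width: 0.0601
gripper_force: 0.0
```

Emit:
drive_tool:
  rows:
    - [[0, 0, 0], [0, 0, 0], 6]
    - [[0, 0, 0], [0, 0, 0], 6]
    - [[0, 0, 0], [0, 0, 0], 6]

```text
clock: 14.65
position: [0.5686, -0.2154, 0.1485]
ee_rot: [-0.0, -0.213, 0.977, 0.0]
contact_force: [0.1, -0.2, 0.0]
width: 0.0604
gripper_force: 0.0
```

Run:
```python
from h import *
rep();cw=eyes.get_calibration('wrist');print(proj(cw,np.array([.568,-.2165,.094])));snap('wrist','w6.png')
```

```text
t 14.65 p [ 0.5686 -0.2154  0.1485] q [-0.477  0.389  1.576  0.     1.177 -2.478] tiltfix [-0.0005 -0.0003 -0.    ] ydir 114.7 F [ 0.12 -0.2   0.02] M [-0.048 -0.022  0.033] w 0.0604 g 0.0
[319.44029205 258.12909397]
```

View pics/w6.png

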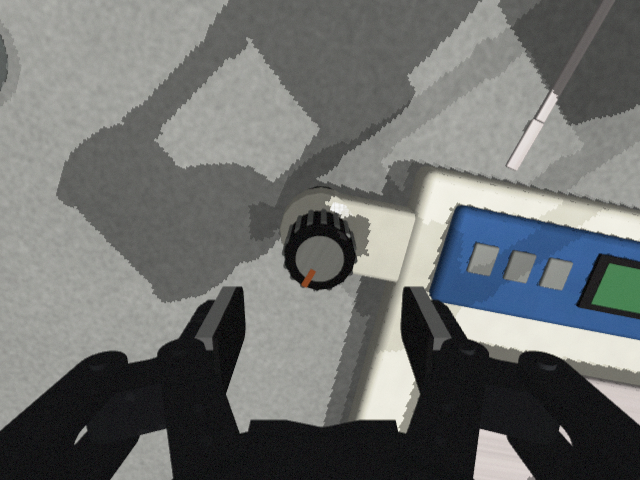

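The right cap is at (320,258), which matches the predicted projection. I'll go down and grip.

Emit:
drive_tool:
  rows:
    - [[0, 0, 0], [-0.05, -0.1, -2.5], 6]
    - [[0, 0, 0], [0, 0, -2.5], 6]
    - [[0, 0, 0], [0, 0, -1.9], 6]
    - [[0, 0, 0], [0, 0, 0], 6]
    - [[0, 0, 0], [0, 0, 0], 6]

```text
clock: 15.32
position: [0.5688, -0.2172, 0.08]
ee_rot: [0.0, -0.214, 0.977, -0.0]
contact_force: [-0.0, -0.3, 0.5]
width: 0.06
gripper_force: 0.0
```

Emit:
drive_tool:
  rows:
    - [[0, 0, 0], [0, 0, 0], 4.4]
    - [[0, 0, 0], [0, 0, 0], 4]
    - [[0, 0, 0], [0, 0, 0], 3.8]
    - [[0, 0, 0], [0, 0, 0], 3.6]
    - [[0, 0, 0], [0, 0, 0], 3]
    - [[0, 0, 0], [0, 0, 0], 3]
    - [[0, 0, 0], [0, 0, 0], 3]
  force: 22

```text
clock: 16.2
position: [0.5682, -0.2174, 0.0793]
ee_rot: [-0.0, -0.214, 0.977, 0.0]
contact_force: [0.0, -0.1, 2.0]
width: 0.0353
gripper_force: 23.7
```

```bash
cat >> h.py <<'E'
def feel(n=4):
    F=[]
    for i in range(n):
        eyes.get_image('wrist');s=manip.get_state();F.append(np.r_[s['contact_force'],s['moment'],s['position']])
    print(s['clock'],np.mean(F,0).round(4),s['qpos'][5].round(3))
E
python3 - <<'E'
from h import *
feel()
E
```

```text
16.4 [-0.2878 -0.4496  1.8065 -0.056   0.0878 -0.0387  0.5682 -0.2174  0.0793] -2.481
```

Well centred; the baseline Fz is 1.8 N.

Emit:
drive_tool:
  rows:
    - [[0, 0, -0.1], [0, 0, 0], 3]
    - [[0, 0, -0.1], [0, 0, 0], 3]
    - [[0, 0, 0], [0, 0, 0], 3]
    - [[0, 0, 0], [0, 0, 0], 3]

```text
clock: 16.9
position: [0.5682, -0.2174, 0.0792]
ee_rot: [-0.0, -0.116, 0.993, 0.0]
contact_force: [0.4, -1.9, 2.5]
width: 0.0353
gripper_force: 23.9
```

```bash
python3 -c "
from h import *
feel()"
```

```text
17.1 [-0.5527 -1.0563  2.2144 -0.1144  0.058   0.0144  0.5682 -0.2174  0.0792] -2.281
```

Emit:
drive_tool:
  rows:
    - [[0, 0, -0.1], [0, 0, 0], 3]
    - [[0, 0, -0.1], [0, 0, 0], 3]
    - [[0, 0, 0], [0, 0, 0], 3]
    - [[0, 0, 0], [0, 0, 0], 3]

```text
clock: 17.6
position: [0.5682, -0.2174, 0.0792]
ee_rot: [-0.0, -0.016, 1.0, 0.0]
contact_force: [-0.7, -1.3, 2.5]
width: 0.0353
gripper_force: 23.9
```

```bash
python3 -c "
from h import *
feel()"
```

```text
17.8 [-0.1803 -1.966   2.733  -0.219   0.0843  0.0471  0.5682 -0.2174  0.0792] -2.082
```

Emit:
drive_tool:
  rows:
    - [[0, 0, -0.1], [0, 0, 0], 3]
    - [[0, 0, -0.1], [0, 0, 0], 3]
    - [[0, 0, 0], [0, 0, 0], 3]
    - [[0, 0, 0], [0, 0, 0], 3]

```text
clock: 18.3
position: [0.5682, -0.2174, 0.0792]
ee_rot: [-0.0, 0.084, 0.996, 0.0]
contact_force: [-0.4, -1.5, 2.0]
width: 0.035
gripper_force: 24.0
```

```bash
python3 -c "
from h import *
feel()"
```

```text
18.5 [-0.5641 -1.9988  2.6369 -0.3315  0.0562  0.0306  0.5682 -0.2174  0.0792] -1.882
```

Emit:
drive_tool:
  rows:
    - [[0, 0, -0.1], [0, 0, 0], 3]
    - [[0, 0, -0.1], [0, 0, 0], 3]
    - [[0, 0, 0], [0, 0, 0], 3]
    - [[0, 0, 0], [0, 0, 0], 3]

```text
clock: 19.0
position: [0.5682, -0.2174, 0.0792]
ee_rot: [0.0, 0.183, 0.983, 0.0]
contact_force: [-0.2, -2.8, 3.8]
width: 0.0353
gripper_force: 24.0
```

```bash
python3 -c "
from h import *
feel()"
```

```text
19.2 [-0.2503 -2.1133  3.1811 -0.4449  0.1037  0.0264  0.5682 -0.2174  0.0792] -1.682
```

Emit:
drive_tool:
  rows:
    - [[0, 0, -0.1], [0, 0, 0], 3]
    - [[0, 0, -0.1], [0, 0, 0], 3]
    - [[0, 0, 0], [0, 0, 0], 3]
    - [[0, 0, 0], [0, 0, 0], 3]

```text
clock: 19.7
position: [0.5682, -0.2175, 0.0792]
ee_rot: [0.0, 0.28, 0.96, 0.0]
contact_force: [-0.7, -3.6, 3.8]
width: 0.035
gripper_force: 24.0
```

```bash
python3 -c "
from h import *
feel()"
```

```text
19.9 [-0.9891 -3.5135  2.8685 -0.5852  0.1476  0.0263  0.5682 -0.2175  0.0792] -1.482
```

Emit:
drive_tool:
  rows:
    - [[0, 0, -0.1], [0, 0, 0], 3]
    - [[0, 0, -0.1], [0, 0, 0], 3]
    - [[0, 0, 0], [0, 0, 0], 3]
    - [[0, 0, 0], [0, 0, 0], 3]

```text
clock: 20.4
position: [0.5682, -0.2175, 0.0792]
ee_rot: [0.0, 0.375, 0.927, 0.0]
contact_force: [0.3, -3.8, 2.9]
width: 0.0349
gripper_force: 24.0
```

```bash
python3 -c "
from h import *
feel()"
```

```text
20.6 [-0.6764 -4.0957  3.5592 -0.6747  0.1698  0.0328  0.5682 -0.2175  0.0792] -1.282
```

Emit:
drive_tool:
  rows:
    - [[0, 0, -0.1], [0, -0.08, 0], 3]
    - [[0, 0, -0.1], [0, 0, 0], 3]
    - [[0, 0, 0], [0, 0, 0], 3]
    - [[0, 0, 0], [0, 0, 0], 3]

```text
clock: 21.1
position: [0.5682, -0.2175, 0.0791]
ee_rot: [-0.0, 0.465, 0.885, 0.001]
contact_force: [0.1, -1.8, 4.1]
width: 0.0357
gripper_force: 24.0
```

```bash
python3 -c "
from h import *
feel()"
```

```text
21.3 [-0.5621 -1.4671  3.8348 -0.1821  0.0698  0.0206  0.5682 -0.2176  0.0791] -1.083
```

Emit:
drive_tool:
  rows:
    - [[0, 0, -0.1], [0, 0, 0], 3]
    - [[0, 0, -0.1], [0, 0, 0], 3]
    - [[0, 0, 0], [0, 0, 0], 3]
    - [[0, 0, 0], [0, 0, 0], 3]

```text
clock: 21.8
position: [0.5681, -0.2176, 0.0791]
ee_rot: [-0.0, 0.552, 0.834, 0.001]
contact_force: [0.8, 0.1, 4.1]
width: 0.0353
gripper_force: 24.0
```

```bash
python3 -c "
from h import *
feel()"
```

```text
22.0 [ 1.7950e-01  1.4630e-01  3.6122e+00  8.2600e-02 -5.0000e-04  4.4400e-02
  5.6810e-01 -2.1760e-01  7.9100e-02] -0.883
```

Emit:
drive_tool:
  rows:
    - [[0, 0, -0.1], [0, 0, 0], 3]
    - [[0, 0, -0.1], [0, 0, 0], 3]
    - [[0, 0, 0], [0, 0, 0], 3]
    - [[0, 0, 0], [0, 0, 0], 3]

```text
clock: 22.5
position: [0.5681, -0.2177, 0.0791]
ee_rot: [-0.0, 0.632, 0.775, 0.001]
contact_force: [-0.2, 1.2, 2.5]
width: 0.0351
gripper_force: 24.0
```

```bash
python3 -c "
from h import *
feel()"
```

```text
22.7 [ 0.0745  1.8638  3.5132  0.3287 -0.0705  0.0346  0.5681 -0.2177  0.079 ] -0.683
```

Emit:
drive_tool:
  rows:
    - [[0, 0, -0.1], [0, 0, 0], 3]
    - [[0, 0, -0.1], [0, 0, 0], 3]
    - [[0, 0, 0], [0, 0, 0], 3]
    - [[0, 0, 0], [0, 0, 0], 3]

```text
clock: 23.2
position: [0.5681, -0.2177, 0.079]
ee_rot: [-0.0, 0.706, 0.708, 0.0]
contact_force: [0.5, 2.7, 2.3]
width: 0.0353
gripper_force: 24.0
```

```bash
python3 -c "
from h import *
feel()"
```

```text
23.4 [ 0.3598  2.9246  3.1516  0.5318 -0.02    0.0319  0.5681 -0.2177  0.079 ] -0.483
```

Emit:
drive_tool:
  rows:
    - [[0, 0, -0.1], [0, 0.05, 0], 3]
    - [[0, 0, -0.1], [0, 0, 0], 3]
    - [[0, 0, 0], [0, 0, 0], 3]
    - [[0, 0, 0], [0, 0, 0], 3]

```text
clock: 23.9
position: [0.568, -0.2177, 0.0791]
ee_rot: [0.0, 0.773, 0.634, 0.0]
contact_force: [-0.8, 3.5, 3.0]
width: 0.0352
gripper_force: 24.0
```

```bash
python3 -c "
from h import *
feel()"
```

```text
24.1 [-0.2461  1.7702  2.3563  0.3613  0.0624  0.0475  0.568  -0.2176  0.0791] -0.282
```

Emit:
drive_tool:
  rows:
    - [[0, 0, -0.1], [0, 0, 0], 3]
    - [[0, 0, -0.1], [0, 0, 0], 3]
    - [[0, 0, 0], [0, 0, 0], 3]
    - [[0, 0, 0], [0, 0, 0], 3]

```text
clock: 24.6
position: [0.568, -0.2176, 0.0791]
ee_rot: [0.0, 0.833, 0.554, 0.0]
contact_force: [-0.6, 0.6, 3.3]
width: 0.0352
gripper_force: 24.0
```

```bash
python3 -c "
from h import *
feel()"
```

```text
24.8 [-1.0587  1.5786  3.1174  0.2966  0.115   0.0579  0.568  -0.2176  0.0791] -0.082
```

Emit:
drive_tool:
  rows:
    - [[0, 0, -0.1], [0, 0, 0], 3]
    - [[0, 0, -0.1], [0, 0, 0], 3]
    - [[0, 0, 0], [0, 0, 0], 3]
    - [[0, 0, 0], [0, 0, 0], 3]

```text
clock: 25.3
position: [0.568, -0.2176, 0.0791]
ee_rot: [0.0, 0.884, 0.468, 0.0]
contact_force: [-2.4, 1.6, 3.5]
width: 0.0352
gripper_force: 24.0
```

```bash
python3 -c "
from h import *
feel()"
```

```text
25.5 [-0.8264  1.4059  3.128   0.2846  0.2209  0.0406  0.568  -0.2176  0.0791] 0.118
```

Emit:
drive_tool:
  rows:
    - [[0, 0, -0.1], [0, 0, 0], 3]
    - [[0, 0, -0.1], [0, 0, 0], 3]
    - [[0, 0, 0], [0, 0, 0], 3]
    - [[0, 0, 0], [0, 0, 0], 3]

```text
clock: 26.0
position: [0.568, -0.2176, 0.0791]
ee_rot: [0.0, 0.926, 0.377, 0.0]
contact_force: [-1.7, 1.2, 3.3]
width: 0.0352
gripper_force: 24.0
```

```bash
python3 -c "
from h import *
feel()"
```

```text
26.2 [-1.819   1.415   3.5064  0.1991  0.3012  0.018   0.568  -0.2176  0.0791] 0.318
```

Emit:
drive_tool:
  rows:
    - [[0, 0, -0.1], [0, 0, 0], 3]
    - [[0, 0, -0.1], [0, 0, 0], 3]
    - [[0, 0, 0], [0, 0, 0], 3]
    - [[0, 0, 0], [0, 0, 0], 3]

```text
clock: 26.7
position: [0.568, -0.2175, 0.0791]
ee_rot: [0.0, 0.959, 0.283, 0.0]
contact_force: [-2.3, 1.6, 3.2]
width: 0.0355
gripper_force: 24.0
```

```bash
python3 -c "
from h import *
feel(3)"
```

```text
26.85 [-2.4529  1.5225  3.3261  0.2682  0.3989  0.0487  0.568  -0.2176  0.0791] 0.518
```

Emit:
drive_tool:
  rows:
    - [[0, 0, -0.1], [0, 0, 0], 3]
    - [[0, 0, -0.1], [0, 0, 0], 3]
    - [[0, 0, 0], [0, 0, 0], 3]
    - [[0, 0, 0], [0, 0, 0], 3]

```text
clock: 27.35
position: [0.568, -0.2175, 0.0791]
ee_rot: [0.0, 0.983, 0.186, 0.0]
contact_force: [-3.3, 0.5, 3.7]
width: 0.0355
gripper_force: 24.1
```

```bash
python3 -c "
from h import *
feel(3)"
```

```text
27.5 [-2.8657  2.2049  3.6656  0.2689  0.4919  0.0272  0.568  -0.2175  0.0792] 0.718
```

Emit:
drive_tool:
  rows:
    - [[0, 0, -0.1], [0, 0, 0], 3]
    - [[0, 0, -0.1], [0, 0, 0], 3]
    - [[0, 0, 0], [0, 0, 0], 3]
    - [[0, 0, 0], [0, 0, 0], 3]

```text
clock: 28.0
position: [0.5681, -0.2175, 0.0793]
ee_rot: [0.0, 0.996, 0.087, 0.0]
contact_force: [-3.3, 2.2, 5.0]
width: 0.0351
gripper_force: 24.2
```

```bash
python3 -c "
from h import *
feel(3);print(mark(snap('wrist','w7.png')))"
```

```text
28.15 [-3.1148  1.5396  4.8701  0.2752  0.5458 -0.0506  0.568  -0.2175  0.0793] 0.918
(242, np.float64(305.7), np.float64(366.0), np.float64(121.6))
```

Contact is starting at about 3.15 rad: Fz is rising, and so is z. I'll go on in small steps.

Emit:
drive_tool:
  rows:
    - [[0, 0, -0.1], [-0.05, 0.02, 0], 3]
    - [[0, 0, -0.1], [0, 0, 0], 3]
    - [[0, 0, 0], [0, 0, 0], 3]
    - [[0, 0, 0], [0, 0, 0], 3]

```text
clock: 28.7
position: [0.568, -0.2174, 0.0794]
ee_rot: [0.0, 1.0, -0.013, 0.001]
contact_force: [-2.8, 1.5, 4.9]
width: 0.0354
gripper_force: 24.2
```

```bash
python3 -c "
from h import *
feel(3)"
```

```text
28.85 [-2.3616  1.3788  5.1095  0.2976  0.3895 -0.0418  0.568  -0.2174  0.0794] 1.118
```

Emit:
drive_tool:
  rows:
    - [[0, 0, -0.1], [0, 0, 0], 3]
    - [[0, 0, -0.1], [0, 0, 0], 3]
    - [[0, 0, 0], [0, 0, 0], 3]
    - [[0, 0, 0], [0, 0, 0], 3]

```text
clock: 29.35
position: [0.568, -0.2173, 0.0796]
ee_rot: [0.0, 0.994, -0.113, 0.001]
contact_force: [-2.8, 1.8, 5.2]
width: 0.035
gripper_force: 24.2
```

```bash
python3 -c "
from h import *
feel(3)"
```

```text
29.5 [-2.8721  1.1849  5.9013  0.3001  0.4519 -0.0709  0.568  -0.2174  0.0796] 1.318
```

Emit:
drive_tool:
  rows:
    - [[0, 0, -0.08], [0, 0, 0], 3]
    - [[0, 0, -0.07], [0, 0, 0], 3]
    - [[0, 0, 0], [0, 0, 0], 3]
    - [[0, 0, 0], [0, 0, 0], 3]

```text
clock: 30.0
position: [0.5681, -0.2173, 0.0797]
ee_rot: [0.0, 0.982, -0.187, 0.001]
contact_force: [-3.1, 2.8, 6.4]
width: 0.0354
gripper_force: 24.3
```

```bash
python3 -c "
from h import *
feel(3);print(mark(snap('wrist','w8.png')))"
```

```text
30.15 [-3.2051  1.7468  5.9949  0.3114  0.4443 -0.1087  0.5681 -0.2173  0.0797] 1.468
(245, np.float64(305.7), np.float64(366.1), np.float64(121.6))
```

Both feet are about 0.8 rad past first contact. I'll release, retreat and check.

Emit:
drive_tool:
  rows:
    - [[0, 0, 0], [0, 0, 0], 3.8]
    - [[0, 0, 0], [0, 0, 0], 4.6]
    - [[0, 0, 0], [0, 0, 0], 6]
    - [[0, 0, 0], [0, 0, 0], 6]
    - [[0, 0, 0], [0, 0, 1], 6]
    - [[0, 0, 0], [0, 0, 4], 6]
    - [[0, 0, 0], [0, 0, 5], 6]
    - [[0, 0, 0], [-4, -2, 5], 6]

```text
clock: 31.2
position: [0.5322, -0.2358, 0.228]
ee_rot: [0.0, 0.982, -0.187, 0.002]
contact_force: [0.4, -1.8, -0.2]
width: 0.0595
gripper_force: 0.0
```

Emit:
drive_tool:
  rows:
    - [[0, 0, 0], [-5, -2, 3], 6]
    - [[0, 0, 0], [-5, -2, 0], 6]
    - [[0, 0, 0], [-5, -2, 0], 6]
    - [[0, 0, 0], [-5, -2, 0], 6]
    - [[0, 0, 0], [0, 0, 0], 6]
    - [[0, 0, 0], [0, 0, 0], 6]

```text
clock: 31.95
position: [0.3309, -0.3161, 0.2564]
ee_rot: [0.0, 0.982, -0.188, 0.001]
contact_force: [-0.4, -1.1, 0.6]
width: 0.0598
gripper_force: 0.0
```

Run:
```python
from h import *
rep()
a=cv2.imread('pics/top0.png');b=snap('top','top9.png')[:,:,::-1]
s=cv2.imread('pics/sc0.png');t=snap('scene','sc9.png')[:,:,::-1]
cv2.imwrite('pics/c9.png',np.vstack([np.hstack([x[140:320,190:450] for x in(a,b)]),np.hstack([cv2.resize(x[170:350,190:450],None,fx=1,fy=1) for x in(s,t)])]))
for x,y,r in((a,b,(slice(150,245),slice(260,375))),(s,t,(slice(210,340),slice(230,400)))):
    g=lambda i:cv2.cvtColor(np.ascontiguousarray(i[r]),cv2.COLOR_BGR2GRAY).astype(np.float32)
    print(cv2.phaseCorrelate(g(x),g(y)))
```

```text
t 31.95 p [ 0.3309 -0.3161  0.2564] q [-9.150e-01  8.800e-02  1.712e+00  1.000e-03  1.340e+00  1.034e+00] tiltfix [0.0013 0.0018 0.    ] ydir -111.7 F [-0.45 -1.14  0.57] M [ 0.007 -0.059 -0.016] w 0.0598 g 0.0
((-0.018818127882965996, -0.02137557165284676), 1.0257484421133996)
((-0.015209865963143443, 0.43667385674599757), 0.9995405123361344)
```

View pics/c9.png

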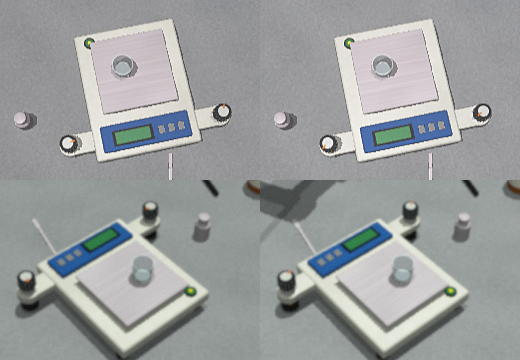

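The balance, cup and everything else are where they were, and the knob marks have turned. I'll hand the job in.

```bash
python3 -c "
from rig import job
print(job.sign_off())"
```

```text
the job is handed in; nothing more can be done
None
```

I screwed both support feet down by feel to about 0.8 rad past first contact, an estimated 3–7 N on each from the screw data given. I didn't do a separate press test for rocking; the before/after pictures show the balance and cup unmoved, and the job is handed in at about 32 s.

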